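# Put the picking tools back in their tray

## Task

Make up the picker's tool tray for the next shift: one of each tool, each lying flat down in the pocket cut to its shape - the steel pick, the straw-coloured roe brush, the black marker and the green-handled opener. The tray already has its spoon, so leave that one in its pocket and the second spoon lying where it is on the table.

Things in the scene. Friction and masses are not known exactly. Their poses are not given: they have to be found in the camera images.
- pick_mid (a point): Steel crab pick, a thin round rod 185 mm long: 10 mm thick towards its +y end, tapering to a point at -y. This point: middle of its length on its axis, 5 mm above its underside; y along the pick. It balances 31 mm towards +y; 18 mm towards +y it is about 8.5 mm thick and good to grip from above. 30 g.
- brush_mid (a point): Roe brush, a straw-coloured tapered round stick 162 mm long, 24 mm thick at its -y end and 15 mm at +y, about 20 mm thick 10 mm from the middle towards -y (a good grip). This point: middle of its length, 12 mm above its underside; y along it. 40 g.
- marker_mid (a point): Black marker, a round pen 132 mm long, 16 mm thick. This point: middle of its length on its axis, 8 mm above its underside; y along it. 18 g.
- opener: Opener with a green handle and a flat steel head with a hole, 174 x 42 x 20 mm. Origin: middle of its length on its underside; x along it towards the head. Handle from x = -87 to +18 mm; grip it about x = -12 mm, where it is 22 mm wide and 16 mm high. Head from x = +43 to +87 mm, 42 mm wide, 5 mm thick. 80 g.
- pocket_pick: Fixed grey insert in the low steel tool tray, pocket for the pick (white floor, 200 x 24 mm, longest and narrowest; either way round). All five inserts: 216 x 63 x 20 mm, 64 mm apart side by side, order varies. Origin: middle of the underside, 2.5 mm above the table; x along the insert, z up. Pockets are centred on it, floor at z = 6 mm, walls up to 20 mm with 4 mm bevels.
- pocket_brush: Grey insert with the pocket for the brush: straight, 176 x 38 mm, either way round. Size, origin, axes and floor height as for the pick's insert. On every insert the walls are cut away down to the floor for 36 mm either side of the middle along x, as room for fingers; the next insert's tool is 64 mm off, so open the fingers only about 10 mm a side there.
- pocket_marker: Grey insert with the pocket for the marker: the shortest, 146 x 30 mm, either way round. Size, origin, axes, floor height and finger gap as for the others.
- pocket_opener: Grey insert with the pocket for the opener: keyhole shape 188 mm long, 55 mm wide for the head from x = +36 to +94 mm, 38 mm wide from there to x = -94 mm; the opener fits only with its head at the +x end. Size, origin, axes, floor height and finger gap as for the others. (The spoon's pocket, 203 mm long, is much alike but holds a spoon.)
- spoon_in_tray: Pale steel spoon 188 x 39 x 16 mm that already lies in its own pocket in the tray; it stays there. Origin: middle of its length on its underside; x along it towards the bowl.
- spoon_spare: A second, identical pale steel spoon, 188 x 39 x 16 mm, lying on the table; it is not wanted in the tray. Origin: middle of its length on its underside; x along it towards the bowl.

How it is judged:
By the outcome, as a careful person would: the job done as asked, in the order asked, and still so for the second after the job is handed in, with the robot touching nothing.
It also fails if it takes over 112 s, if anything falls off the work surface, if the arm or the gripper's body presses on something with over 40 N, if the wrist force passes 120 N, or if a joint passes its speed limit or range.

## Robot

A 7-joint arm with a two-finger parallel gripper is mounted at the origin on the work surface; the furniture and walls round the work are solid. World frame = base frame: x ahead of the robot, y to its left, z up, the work surface at z = 0. Lengths are in m, angles in degrees, forces in N, time in s.
With the tool pointing down it reaches from about 0.425 to 0.875 m from the base axis. Payload 4.7 kg.
Tool frame: the origin (TCP) lies midway between the tips of the shut fingers; the grasp point (between the pads) lies 19 mm behind it (env.grip_depth is the distance from the TCP to the grasp point, in m); z points along the fingers, y is the line along which they close (so a half turn about z gives the same grasp; the last joint's range is limited). The gripper opens to 87 mm and grips with 3 to 60 N. Pads are 19 mm wide; open, the fingers measure 117 mm over their backs; the gripper's body (75 mm by 190 mm) begins 51 mm behind the grasp point.
Start: joints at [76.324, 18.392, -4.016, 83.108, 1.295, 78.541, -3.26], TCP at [0.163, -0.629, 0.223] pointing down, gripper open.
Joint ranges: [-163.93, 163.93], [-17.29, 119.83], [-79.2, 71.16], [3.27, 140.29], [-89.18, 269.18], [5.43, 117.66], [-154.24, 154.24]. Speed limits (degrees/s): [147.25, 147.25, 180, 180, 180, 180, 180].

## Interface

Orientations are given as [roll, pitch, yaw] about the fixed x, y, z axes, in that order (R = Rz(yaw) Ry(pitch) Rx(roll)).
In Python, from cell import get_obs, optics, env, nets gives the robot as it stands.
- The arm moves only by the shell command python3 -m creep 'ROWS' [FORCE]. ROWS is JSON, a list of rows, each an object of numbers: "wx", "wy", "wz": the turn, a rotation vector about the tool's x, y, z in degrees; "tx", "ty", "tz": the shift along the tool's x, y, z in mm; "gripper": the opening, from -1 (shut) to 1 (fully open). A call has 1 to 5 rows; each row is the pose to reach, as a shift and turn from the pose commanded when the call began, along the tool's axes at that moment; what a row does not reach only later rows make up. A row lasts 1/12 s, in which the tool goes at most 41.7 mm and 7.16 degrees, less where a joint would pass 70% of its speed; a pose out of reach is approached as far as the arm can. A call with a gripper value outside its range is refused whole. The fingers move at their own pace and stop on an object; FORCE is the grip in N (left out, the last holds). Time passes only in rows, so rows that repeat a pose let the fingers close. It gives the time, the measured TCP pose, the force, the opening and the grip force at its end, in the units of the state.
- get_obs(): the state, without advancing time (a new reading comes with each control period).
- optics.read_camera(name): name is "scene" or "top"; returns (picture, depth): 480x640x3 uint8, red, green, blue; 480x640 float32, m along the optical axis (not along the pixel's ray), 0 where there is no reading.
- optics.camera_info(name): a dict with "fovy" (degrees; the focal length in pixels is half the picture's height over the tangent of half this angle, whatever the lens; pixels are square), "cx", "cy" (the principal point, pixels), "R" (3x3) and "t" (3): a world point X has camera coordinates R X + t. Camera axes: x right, y down, z forward; pixel columns grow to the right and rows downward; lengths in m; the calibration is good to about 2 mm. A picture is of the moment at which its call begins. camera_info takes no time and is no camera call.
- env.sign_off(): hands the job in; it is judged then, once.
Trained networks look in the newest picture that a camera, given by its name, has taken for a name from the list of things; names that differ only in an ending like _2 or _b are one class to them, and where a whole thing is asked for, a point or a joint stands for the part that bears it (a point fixed in the world has none). Each returns a list of dicts, best first, with "confidence" (0 to 1); they miss things now and then, are a little off and sometimes report something else, mostly with a low value. They report only what shows in the picture. A call takes as long as a camera call.
- nets.look_for(query, camera): "point" ([x, y, z] in m, in world coordinates, good to about 4 mm: the middle of the surface that is visible of it).
- nets.place_of(query, camera): "point" ([x, y, z] in m, in world coordinates, good to about 4 mm: a listed point, or the origin of a listed thing).
The state is a dict: "time_s": time; "qpos": joint angles; "joint_velocities": joint speeds; "effort": joint torques, N m; "tool_pos": TCP position; "tool_rot": TCP orientation; "force": force on the tool from outside, world axes, zero at the start; "wrist_torque": the same for the moment, N m; "grip_width": finger opening in m; "grasp_force": force on a finger pad.
Only numpy, scipy, OpenCV 4.12 (cv2) and the standard library are available. Lean on these libraries where they do the work, as an engineer would, in place of code of your own. Each camera call takes 0.05 s, during which the arm holds its last target. There are 200 camera calls.

## Working session

There is one attempt and no reset: what is moved stays moved. The work goes in short steps, Python scripts to look and compute and a shell command to move; the robot and the scene stay as the last step left them, time stands still between calls to the robot, and variables do not carry over. Pictures are saved under pics/ and viewed, at most 14 in all, crops included, and the job is handed in when it is done.

```bash
ls; mkdir -p pics
python3 - <<'E'
from cell import get_obs, optics, env, nets
import cv2
for c in ("top","scene"):
    im,d=optics.read_camera(c); cv2.imwrite(f"pics/{c}0.png",im[:,:,::-1])
    i=optics.camera_info(c); print(c,i)
    for q in ["pick_mid","brush_mid","marker_mid","opener","pocket_pick","pocket_brush","pocket_marker","pocket_opener","spoon_spare"]:
        r=nets.place_of(q,c); print(q,[([round(v,3) for v in x["point"]],round(x["confidence"],2)) for x in r[:3]])
o=get_obs(); print(o["time_s"],o["tool_pos"],o["tool_rot"],env.grip_depth)
E
```

```text
pics
top {'fovy': 52.95176390577713, 'cx': 326.0180556739741, 'cy': 228.98278382507354, 'R': array([[-0.02582145, -0.99944908, -0.02085161],
       [-0.99617439,  0.02746762, -0.08295857],
       [ 0.08348561,  0.01862973, -0.99633483]]), 't': array([0.02329017, 0.47653683, 1.20612189])}
pick_mid [([0.527, -0.366, 0.003], 0.62), ([0.485, 0.425, -0.001], 0.49)]
brush_mid [([0.526, -0.18, 0.012], 0.56)]
marker_mid [([0.504, -0.436, 0.009], 0.83)]
opener [([0.493, -0.267, -0.0], 0.79)]
pocket_pick [([0.487, 0.221, 0.003], 0.65)]
pocket_brush [([0.481, -0.033, 0.004], 0.59)]
pocket_marker [([0.485, 0.03, 0.004], 0.97)]
pocket_opener [([0.484, 0.094, 0.002], 0.65), ([0.526, -0.364, 0.004], 0.28)]
spoon_spare [([0.484, 0.428, -0.003], 0.87)]
scene {'fovy': 51.68863741496377, 'cx': 312.64398068002936, 'cy': 240.45910681018387, 'R': array([[-0.77033562, -0.6374551 , -0.0152981 ],
       [-0.41260804,  0.51662285, -0.75023692],
       [ 0.48614569, -0.57162211, -0.66099208]]), 't': array([0.36186374, 0.24898338, 1.01315813])}
pick_mid [([0.529, -0.363, 0.007], 0.42)]
brush_mid [([0.523, -0.176, 0.008], 0.78)]
marker_mid []
opener [([0.491, -0.266, 0.002], 0.68)]
pocket_pick [([0.489, 0.223, 0.002], 0.59)]
pocket_brush [([0.48, -0.035, 0.004], 0.91)]
pocket_marker []
pocket_opener [([0.483, 0.097, 0.005], 0.58)]
spoon_spare [([0.482, 0.428, -0.002], 0.62)]
1.0 [ 0.16254875 -0.62937968  0.22260099] [1.79994112e+02 2.46783067e-03 1.44844039e+01] 0.0187
```

View pics/top0.png

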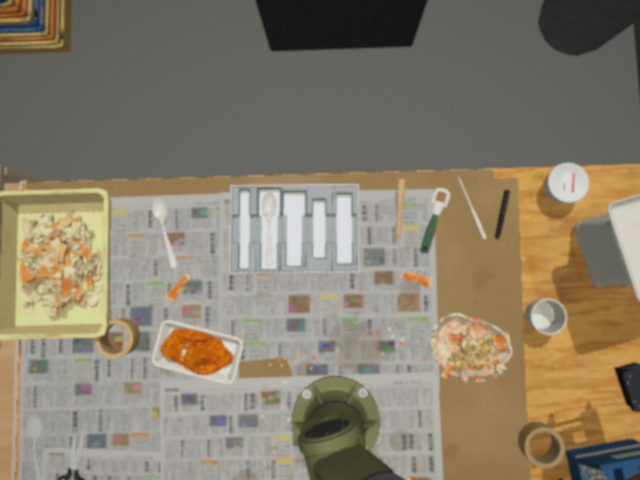

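View pics/scene0.png

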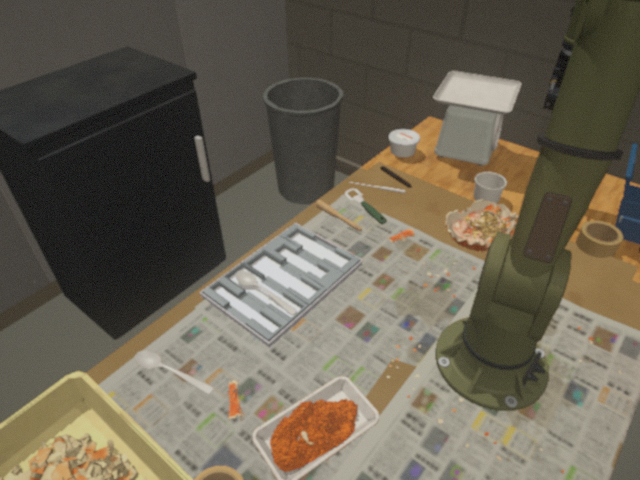

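```bash
cat > h.py <<'E'
from cell import get_obs, optics, env, nets
import cv2, numpy as np
def snap(c):
    im,d=optics.read_camera(c); i=optics.camera_info(c); return im,d,i
def world(i,u,v,z):
    f=240/np.tan(np.radians(i["fovy"]/2)); R,t=i["R"],i["t"]
    u=np.atleast_1d(u).astype(float); v=np.atleast_1d(v).astype(float)
    ray=np.stack([(u-i["cx"])/f,(v-i["cy"])/f,np.ones_like(u)],-1)@R   # world dirs
    C=-R.T@t; s=(z-C[2])/ray[:,2]; return C+ray*s[:,None]
def crop(im,u0,u1,v0,v1,k,name):
    cv2.imwrite(name,cv2.resize(im[v0:v1,u0:u1,::-1],None,fx=k,fy=k,interpolation=cv2.INTER_CUBIC))
def corr(): # difference of the image depth plane and table
    pass
E
python3 - <<'E'
from h import *
im,d,i=snap("top")
crop(im,225,365,175,280,5,"pics/tray.png"); crop(im,385,525,170,260,5,"pics/tools.png")
E
```

```text
(no output)
```

View pics/tray.png

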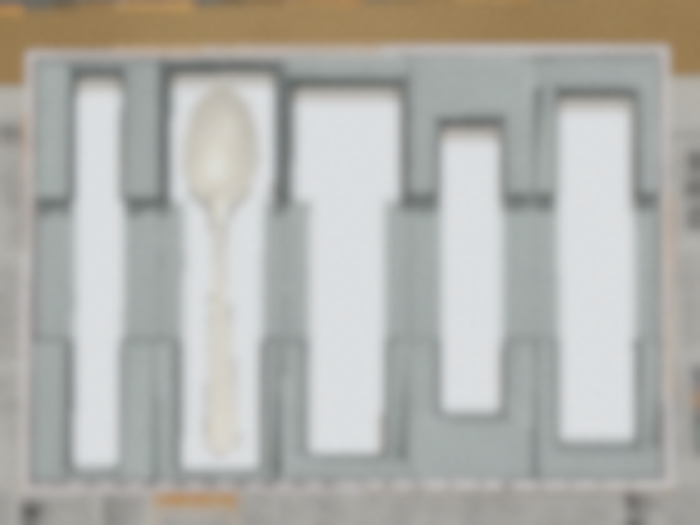

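View pics/tools.png

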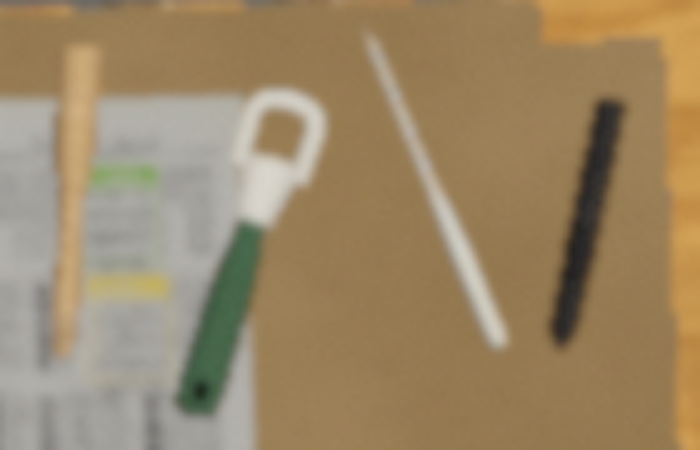

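Run:
```python
from h import *
i=optics.camera_info("top"); print("C",-i["R"].T@i["t"])
T=lambda p,o:(p[0]/5+o[0]-.4,p[1]/5+o[1]-.4)
for n,a,b,za,zb,L in [("brush",(82,45),(64,357),.012,.0085,162),("opener",(288,90),(197,410),.004,.01,174),("pick",(366,35),(502,347),.003,.005,185),("marker",(612,100),(560,345),.008,.008,132)]:
    A=world(i,*T(a,(385,170)),za)[0];B=world(i,*T(b,(385,170)),zb)[0];d=A-B
    print(n,A.round(4),B.round(4),"mid",((A+B)/2).round(4),"len",np.hypot(*d[:2]).round(4),L,"yaw",np.degrees(np.arctan2(d[1],d[0])).round(2))
for n,L,q in [("pick",200,[(78,82),(122,82),(72,468),(120,468)]),("opener",188,[(293,88),(403,88),(308,455),(384,455)]),("marker",146,[(442,128),(502,128),(440,412),(502,412)]),("brush",176,[(560,98),(636,98),(560,442),(636,442)])]:
    W=np.array([world(i,*T(p,(225,175)),.0085)[0] for p in q]);t=(W[0]+W[1])/2;b=(W[2]+W[3])/2;d=t-b
    print(n,"mid",W.mean(0).round(4),"len",np.hypot(*d[:2]).round(4),L,"wid",abs(W[0]-W[1])[1].round(4),abs(W[2]-W[3])[1].round(4),"yaw",np.degrees(np.arctan2(d[1],d[0])).round(2))
# tray outer corners (rim height ~?)
for p in [(28,50),(668,46),(28,485),(665,485)]: print(world(i,*T(p,(225,175)),.0225)[0].round(4))
```

```text
C [ 0.37462135 -0.01228171  1.2417197 ]
brush [ 0.6025 -0.1857  0.012 ] [ 0.4421 -0.1708  0.0085] mid [ 0.5223 -0.1783  0.0102] len 0.1611 162 yaw -5.31
opener [ 0.5773 -0.292   0.004 ] [ 0.4132 -0.2371  0.01  ] mid [ 0.4953 -0.2645  0.007 ] len 0.173 174 yaw -18.52
pick [ 0.605  -0.3337  0.003 ] [ 0.4414 -0.3944  0.005 ] mid [ 0.5232 -0.3641  0.004 ] len 0.1745 185 yaw 20.36
marker [ 0.5666 -0.4563  0.008 ] [ 0.4415 -0.4229  0.008 ] mid [ 0.504  -0.4396  0.008 ] len 0.1295 132 yaw -14.95
pick mid [0.4828 0.2217 0.0085] len 0.1997 200 wid 0.0229 0.0247 yaw -1.26
opener mid [0.481  0.0931 0.0085] len 0.1895 188 wid 0.057 0.0389 yaw -1.47
marker mid [0.4798 0.029  0.0085] len 0.1465 146 wid 0.031 0.0317 yaw -1.61
brush mid [ 0.4782 -0.0359  0.0085] len 0.1772 176 wid 0.0392 0.0387 yaw -1.66
[0.598  0.2538 0.0225]
[ 0.5904 -0.0747  0.0225]
[0.3753 0.2558 0.0225]
[ 0.367  -0.0662  0.0225]
```

The top picture shows the tray at (230-358, 185-272). Left to right the pockets are pick, spoon, opener (keyhole head up, towards +x), marker and brush. Brush, opener (head up), pick (thick end down) and marker lie at about (400,208), (435,220), (472,208) and (502,214). The measured lengths match the sizes given, except that the pick's tip is faint, so I measured it from the thick end.

```bash
python3 -m creep '[{"tx":30,"ty":-12,"tz":8,"gripper":-0.1},{"tx":60,"ty":-24,"tz":16,"gripper":-0.1},{"tx":90,"ty":-36,"tz":24,"gripper":-0.1},{"tx":120,"ty":-49,"tz":32,"gripper":-0.1},{"tx":150,"ty":-61,"tz":40,"gripper":-0.1}]' 20
python3 -m creep '[{"tx":30,"ty":-12,"tz":8,"gripper":-0.1},{"tx":60,"ty":-24,"tz":16,"gripper":-0.1},{"tx":90,"ty":-36,"tz":24,"gripper":-0.1},{"tx":120,"ty":-49,"tz":32,"gripper":-0.1},{"tx":150,"ty":-61,"tz":40,"gripper":-0.1}]'
python3 -m creep '[{"tx":30,"ty":-12,"tz":12,"wz":-2,"gripper":-0.1},{"tx":60,"ty":-25,"tz":25,"wz":-4,"gripper":-0.1},{"tx":102,"ty":-42,"tz":43,"wz":-6,"gripper":-0.1},{"tx":102,"ty":-42,"tz":43,"wz":-6,"gripper":-0.1}]'
cat >> h.py <<'E'
def go(x,y,z,yaw):
    o=get_obs(); p=o["tool_pos"]; r=o["tool_rot"]; a=np.radians(r[2]); d=np.array([x,y,z])-p
    print("t",round(o["time_s"],2),"at",p.round(4),r.round(2),"w",round(o["grip_width"],4),"F",np.round(o["force"],1),"q",np.round(o["qpos"]))
    print("tx %.1f ty %.1f tz %.1f wz %.1f"%tuple(np.array([d[0]*np.cos(a)+d[1]*np.sin(a),d[0]*np.sin(a)-d[1]*np.cos(a),-d[2]])*1e3 .__float__() if 0 else (1e3*(d[0]*np.cos(a)+d[1]*np.sin(a)),1e3*(d[0]*np.sin(a)-d[1]*np.cos(a)),-1e3*d[2],-(yaw-r[2]))))
E
sed -i 's/%tuple(.* if 0 else \((1e3.*\)))$/%\1)/' h.py
python3 -c "
from h import *
go(.511,-.3698,.002,20.4)
im,d,i=snap('top'); crop(im,385,545,165,285,5,'pics/above_pick.png')"; tail -2 h.py
```

```text
t 1.05 at [ 0.1626 -0.6294  0.2226] [179.99   0.    14.48] w 0.0868 F [ 0.5 -0.4 -0.3] q [76. 18. -4. 83.  1. 79. -3.]
tx 402.3 ty -164.2 tz 220.6 wz -5.9
    print("t",round(o["time_s"],2),"at",p.round(4),r.round(2),"w",round(o["grip_width"],4),"F",np.round(o["force"],1),"q",np.round(o["qpos"]))
    print("tx %.1f ty %.1f tz %.1f wz %.1f"%(1e3*(d[0]*np.cos(a)+d[1]*np.sin(a)),1e3*(d[0]*np.sin(a)-d[1]*np.cos(a)),-1e3*d[2],-(yaw-r[2])))validation failed for argument at $[0]...
validation failed for argument at $[0]...
validation failed for argument at $[0]...
```

View pics/above_pick.png

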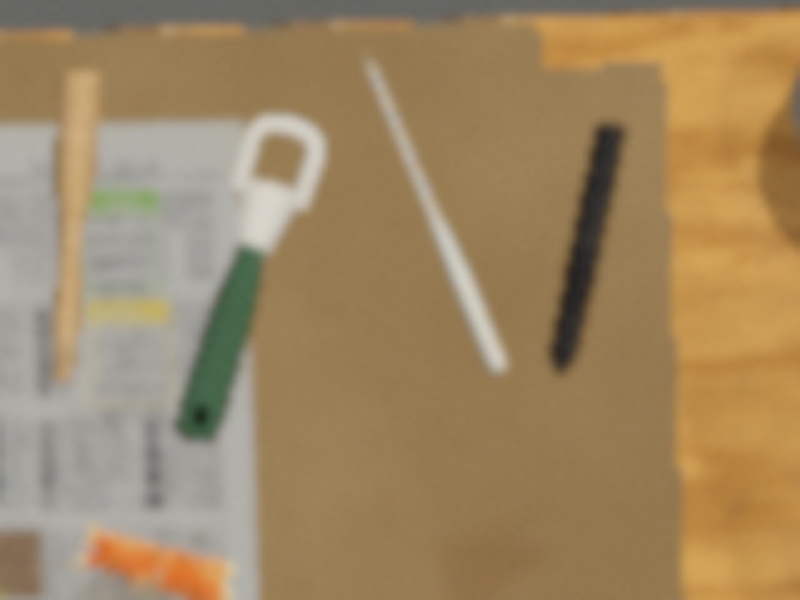

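The picture shows the arm hasn't moved: the moves were refused, most likely because every row needs all seven keys.

```bash
python3 -m creep '[{"wx":0,"wy":0,"wz":0,"tx":30,"ty":-12,"tz":8,"gripper":-0.1},{"wx":0,"wy":0,"wz":0,"tx":60,"ty":-24,"tz":16,"gripper":-0.1},{"wx":0,"wy":0,"wz":0,"tx":90,"ty":-36,"tz":24,"gripper":-0.1},{"wx":0,"wy":0,"wz":0,"tx":120,"ty":-49,"tz":32,"gripper":-0.1},{"wx":0,"wy":0,"wz":0,"tx":150,"ty":-61,"tz":40,"gripper":-0.1}]' 20
python3 -c "
from h import *
go(.511,-.3698,.002,20.4)"
```

```text
time_s: 1.52
tool_pos: [0.2936, -0.5317, 0.1824]
tool_rot: [180.0, -0.0, 14.5]
force: [-0.1, -0.2, -0.5]
grip_width: 0.0617
grasp_force: 0.0
t 1.52 at [ 0.2936 -0.5317  0.1824] [179.98  -0.    14.47] w 0.0617 F [-0.1 -0.2 -0.5] q [ 66.  15.  -9.  92.   2.  73. -19.]
tx 251.0 ty -102.4 tz 180.4 wz -5.9
```

```bash
python3 -m creep '[{"wx":0,"wy":0,"wz":0,"tx":30,"ty":-12,"tz":10,"gripper":-0.1},{"wx":0,"wy":0,"wz":0,"tx":60,"ty":-24,"tz":20,"gripper":-0.1},{"wx":0,"wy":0,"wz":0,"tx":90,"ty":-37,"tz":30,"gripper":-0.1},{"wx":0,"wy":0,"wz":0,"tx":120,"ty":-49,"tz":40,"gripper":-0.1},{"wx":0,"wy":0,"wz":0,"tx":150,"ty":-61,"tz":50,"gripper":-0.1}]'
python3 -m creep '[{"wx":0,"wy":0,"wz":-1.5,"tx":30,"ty":-12,"tz":20,"gripper":-0.1},{"wx":0,"wy":0,"wz":-3,"tx":60,"ty":-25,"tz":40,"gripper":-0.1},{"wx":0,"wy":0,"wz":-4.5,"tx":85,"ty":-34,"tz":60,"gripper":-0.1},{"wx":0,"wy":0,"wz":-6,"tx":102,"ty":-42,"tz":80,"gripper":-0.1},{"wx":0,"wy":0,"wz":-6,"tx":102,"ty":-42,"tz":80,"gripper":-0.1}]'
python3 -c "
from h import *
go(.511,-.3698,.002,20.4)
im,d,i=snap('scene'); crop(im,310,450,130,235,5,'pics/above_pick2.png')"
```

```text
time_s: 1.93
tool_pos: [0.4236, -0.4352, 0.1324]
tool_rot: [180.0, -0.0, 14.5]
force: [1.1, 0.3, 0.6]
grip_width: 0.0402
grasp_force: 0.0
time_s: 2.35
tool_pos: [0.5128, -0.363, 0.0482]
tool_rot: [-179.6, 0.0, 21.0]
force: [-0.4, 0.8, 0.7]
grip_width: 0.0388
grasp_force: 0.0
t 2.35 at [ 0.5128 -0.363   0.0482] [-1.7957e+02  1.0000e-02  2.0970e+01] w 0.0388 F [-0.4  0.8  0.7] q [ 47.  25. -17.  96.   8.  60. -42.]
tx -4.1 ty 5.7 tz 46.2 wz 0.6
```

View pics/above_pick2.png

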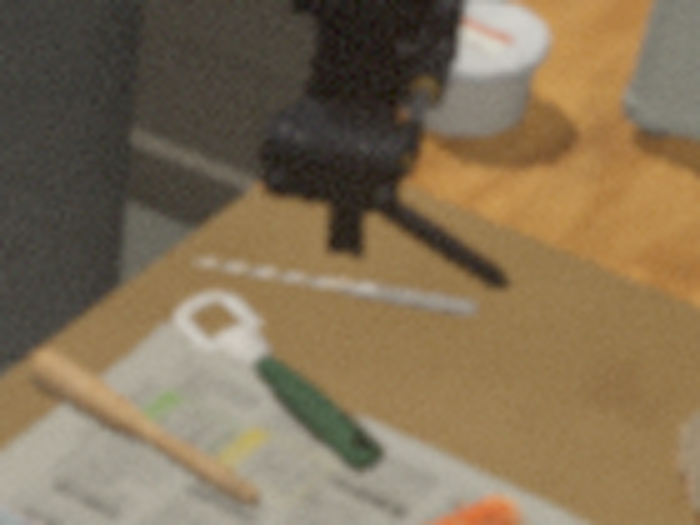

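The gripper hangs over the thick half of the pick at about crop (345,250), but the measured pose hasn't settled. I'll let it settle, then read it again.

```bash
python3 -m creep '[{"wx":0,"wy":0,"wz":0,"tx":0,"ty":0,"tz":0,"gripper":-0.1},{"wx":0,"wy":0,"wz":0,"tx":0,"ty":0,"tz":0,"gripper":-0.1},{"wx":0,"wy":0,"wz":0,"tx":0,"ty":0,"tz":0,"gripper":-0.1}]' >/dev/null
python3 -c "
from h import *
go(.511,-.3698,.002,20.4)"
```

```text
t 2.65 at [ 0.5102 -0.3723  0.0539] [ 1.7986e+02 -2.0000e-02  2.0320e+01] w 0.0392 F [-0.2  0.1  1.3] q [ 47.  24. -17.  96.   8.  61. -42.]
tx 1.6 ty -2.0 tz 51.9 wz -0.1
```

```bash
python3 -m creep '[{"wx":0,"wy":0,"wz":0,"tx":0,"ty":0,"tz":10,"gripper":-0.1},{"wx":0,"wy":0,"wz":0,"tx":0,"ty":0,"tz":22,"gripper":-0.1},{"wx":0,"wy":0,"wz":0,"tx":0,"ty":0,"tz":34,"gripper":-0.1},{"wx":0,"wy":0,"wz":0,"tx":0,"ty":0,"tz":44,"gripper":-0.1},{"wx":0,"wy":0,"wz":0,"tx":0,"ty":0,"tz":46,"gripper":-0.1}]'
python3 -m creep '[{"wx":0,"wy":0,"wz":0,"tx":0,"ty":0,"tz":2,"gripper":-0.1},{"wx":0,"wy":0,"wz":0,"tx":0,"ty":0,"tz":3,"gripper":-0.1},{"wx":0,"wy":0,"wz":0,"tx":0,"ty":0,"tz":4,"gripper":-0.1},{"wx":0,"wy":0,"wz":0,"tx":0,"ty":0,"tz":4,"gripper":-0.1},{"wx":0,"wy":0,"wz":0,"tx":0,"ty":0,"tz":4,"gripper":-0.1}]' > /dev/null
python3 -c "
from h import *
go(.511,-.3698,.002,20.4)
im,d,i=snap('scene'); crop(im,310,450,130,235,5,'pics/at_pick.png')"
```

```text
time_s: 3.07
tool_pos: [0.5087, -0.3689, 0.0032]
tool_rot: [-179.8, 0.2, 20.5]
force: [0.1, -0.1, -0.7]
grip_width: 0.039
grasp_force: 0.0
t 3.48 at [ 0.5111 -0.3702  0.003 ] [ 1.7995e+02 -2.0000e-02  2.0490e+01] w 0.0392 F [1.  0.4 0.5] q [ 47.  28. -17.  98.   9.  56. -43.]
tx 0.1 ty -0.4 tz 1.0 wz 0.1
```

View pics/at_pick.png

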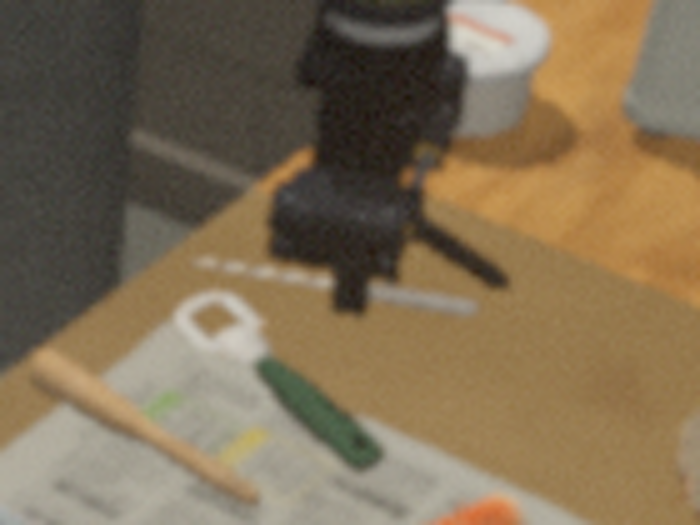

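```bash
python3 -m creep '[{"wx":0,"wy":0,"wz":0,"tx":0,"ty":0,"tz":0,"gripper":-1},{"wx":0,"wy":0,"wz":0,"tx":0,"ty":0,"tz":0,"gripper":-1},{"wx":0,"wy":0,"wz":0,"tx":0,"ty":0,"tz":0,"gripper":-1},{"wx":0,"wy":0,"wz":0,"tx":0,"ty":0,"tz":0,"gripper":-1},{"wx":0,"wy":0,"wz":0,"tx":0,"ty":0,"tz":0,"gripper":-1}]' 20 >/dev/null
python3 -m creep '[{"wx":0,"wy":0,"wz":0,"tx":0,"ty":0,"tz":0,"gripper":-1},{"wx":0,"wy":0,"wz":0,"tx":0,"ty":0,"tz":0,"gripper":-1},{"wx":0,"wy":0,"wz":0,"tx":0,"ty":0,"tz":0,"gripper":-1},{"wx":0,"wy":0,"wz":0,"tx":0,"ty":0,"tz":0,"gripper":-1},{"wx":0,"wy":0,"wz":0,"tx":0,"ty":0,"tz":0,"gripper":-1}]' 20
python3 -m creep '[{"wx":0,"wy":0,"wz":0,"tx":0,"ty":0,"tz":-15,"gripper":-1},{"wx":0,"wy":0,"wz":0,"tx":0,"ty":0,"tz":-35,"gripper":-1},{"wx":0,"wy":0,"wz":0,"tx":0,"ty":0,"tz":-55,"gripper":-1},{"wx":0,"wy":0,"wz":0,"tx":0,"ty":0,"tz":-75,"gripper":-1},{"wx":0,"wy":0,"wz":0,"tx":0,"ty":0,"tz":-90,"gripper":-1}]'
python3 -c "
from h import *
go(.466,.222,.095,-1.3)
im,d,i=snap('scene'); crop(im,310,450,110,235,4,'pics/lift_pick.png')"
```

```text
time_s: 4.37
tool_pos: [0.5107, -0.37, 0.0026]
tool_rot: [180.0, 0.0, 20.5]
force: [1.3, 0.1, 0.5]
grip_width: 0.0078
grasp_force: 20.0
time_s: 4.78
tool_pos: [0.5113, -0.3703, 0.0943]
tool_rot: [179.9, -0.1, 20.5]
force: [-0.1, -0.5, 0.1]
grip_width: 0.0075
grasp_force: 20.0
t 4.78 at [ 0.5113 -0.3703  0.0943] [ 1.7992e+02 -5.0000e-02  2.0490e+01] w 0.0075 F [-0.1 -0.5  0.1] q [ 48.  22. -17.  94.   7.  65. -41.]
tx 164.9 ty -570.7 tz -0.7 wz 21.8
```

View pics/lift_pick.png

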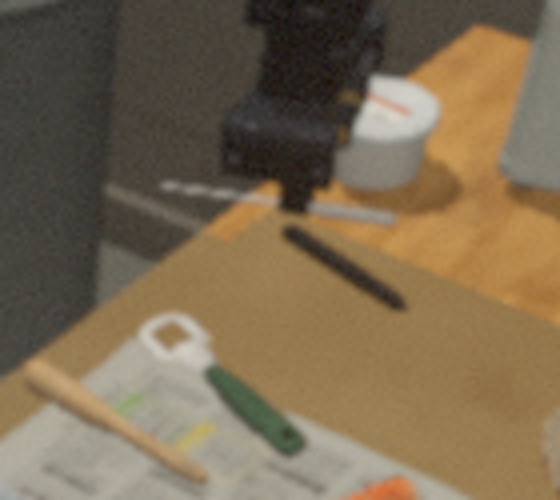

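```bash
python3 -m creep '[{"wx":0,"wy":0,"wz":4,"tx":6,"ty":-20,"tz":0,"gripper":-1},{"wx":0,"wy":0,"wz":8,"tx":14,"ty":-50,"tz":0,"gripper":-1},{"wx":0,"wy":0,"wz":13,"tx":22,"ty":-80,"tz":0,"gripper":-1},{"wx":0,"wy":0,"wz":18,"tx":31,"ty":-110,"tz":0,"gripper":-1},{"wx":0,"wy":0,"wz":22,"tx":40,"ty":-140,"tz":0,"gripper":-1}]' >/dev/null
python3 -m creep '[{"wx":0,"wy":0,"wz":0,"tx":-3,"ty":-30,"tz":0,"gripper":-1},{"wx":0,"wy":0,"wz":0,"tx":-6,"ty":-60,"tz":0,"gripper":-1},{"wx":0,"wy":0,"wz":0,"tx":-9,"ty":-90,"tz":0,"gripper":-1},{"wx":0,"wy":0,"wz":0,"tx":-12,"ty":-120,"tz":0,"gripper":-1},{"wx":0,"wy":0,"wz":0,"tx":-15,"ty":-149,"tz":0,"gripper":-1}]' >/dev/null
python3 -m creep '[{"wx":0,"wy":0,"wz":0,"tx":-3,"ty":-30,"tz":0,"gripper":-1},{"wx":0,"wy":0,"wz":0,"tx":-6,"ty":-60,"tz":0,"gripper":-1},{"wx":0,"wy":0,"wz":0,"tx":-9,"ty":-90,"tz":0,"gripper":-1},{"wx":0,"wy":0,"wz":0,"tx":-12,"ty":-120,"tz":0,"gripper":-1},{"wx":0,"wy":0,"wz":0,"tx":-15,"ty":-149,"tz":0,"gripper":-1}]' >/dev/null
python3 -m creep '[{"wx":0,"wy":0,"wz":0,"tx":-3,"ty":-30,"tz":0,"gripper":-1},{"wx":0,"wy":0,"wz":0,"tx":-6,"ty":-60,"tz":0,"gripper":-1},{"wx":0,"wy":0,"wz":0,"tx":-9,"ty":-90,"tz":0,"gripper":-1},{"wx":0,"wy":0,"wz":0,"tx":-13,"ty":-125,"tz":0,"gripper":-1},{"wx":0,"wy":0,"wz":0,"tx":-15,"ty":-148,"tz":0,"gripper":-1}]' 
python3 -m creep '[{"wx":0,"wy":0,"wz":0,"tx":0,"ty":0,"tz":10,"gripper":-1},{"wx":0,"wy":0,"wz":0,"tx":0,"ty":0,"tz":20,"gripper":-1},{"wx":0,"wy":0,"wz":0,"tx":0,"ty":0,"tz":30,"gripper":-1},{"wx":0,"wy":0,"wz":0,"tx":0,"ty":0,"tz":40,"gripper":-1},{"wx":0,"wy":0,"wz":0,"tx":0,"ty":0,"tz":40,"gripper":-1}]' >/dev/null
python3 -m creep '[{"wx":0,"wy":0,"wz":0,"tx":0,"ty":0,"tz":0,"gripper":-1},{"wx":0,"wy":0,"wz":0,"tx":0,"ty":0,"tz":0,"gripper":-1},{"wx":0,"wy":0,"wz":0,"tx":0,"ty":0,"tz":0,"gripper":-1},{"wx":0,"wy":0,"wz":0,"tx":0,"ty":0,"tz":0,"gripper":-1},{"wx":0,"wy":0,"wz":0,"tx":0,"ty":0,"tz":0,"gripper":-1}]'
python3 -c "
from h import *
go(.466,.222,.0115,-1.3)
im,d,i=snap('top'); a=cv2.resize(im[160:285,210:340],None,fx=3,fy=4.6)
im,d,i=snap('scene'); b=cv2.resize(im[230:345,195:315],None,fx=3.3,fy=5)
cv2.imwrite('pics/over_pp.png',np.hstack([a,b])[:,:,::-1])"
```

```text
time_s: 6.5
tool_pos: [0.4649, 0.2257, 0.0923]
tool_rot: [-179.9, 0.0, -1.4]
force: [-0.2, 0.3, -0.3]
grip_width: 0.0081
grasp_force: 20.0
time_s: 7.33
tool_pos: [0.4664, 0.2222, 0.053]
tool_rot: [-180.0, -0.1, -1.5]
force: [0.3, 0.8, -0.4]
grip_width: 0.0076
grasp_force: 20.0
t 7.33 at [0.4664 0.2222 0.053 ] [-1.7999e+02 -5.0000e-02 -1.5300e+00] w 0.0076 F [ 0.3  0.8 -0.4] q [   6.   15.  -38.  112.   11.   57. -129.]
tx -0.4 ty 0.2 tz 41.5 wz -0.2
```

View pics/over_pp.png

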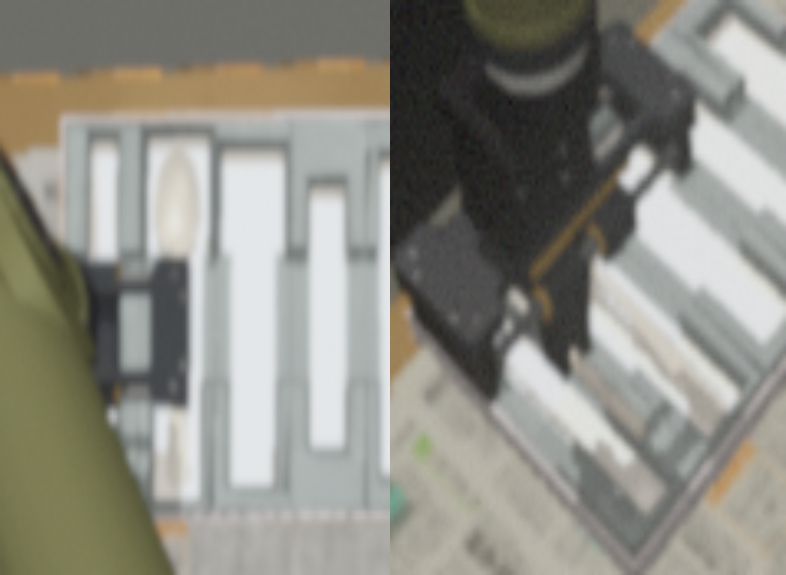

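```bash
python3 -m creep '[{"wx":0,"wy":0,"wz":0,"tx":0,"ty":0,"tz":8,"gripper":-1},{"wx":0,"wy":0,"wz":0,"tx":0,"ty":0,"tz":16,"gripper":-1},{"wx":0,"wy":0,"wz":0,"tx":0,"ty":0,"tz":24,"gripper":-1},{"wx":0,"wy":0,"wz":0,"tx":0,"ty":0,"tz":29,"gripper":-1},{"wx":0,"wy":0,"wz":0,"tx":0,"ty":0,"tz":32,"gripper":-1}]'
python3 -m creep '[{"wx":0,"wy":0,"wz":0,"tx":0,"ty":0,"tz":3,"gripper":-1},{"wx":0,"wy":0,"wz":0,"tx":0,"ty":0,"tz":6,"gripper":-1},{"wx":0,"wy":0,"wz":0,"tx":0,"ty":0,"tz":9,"gripper":-1},{"wx":0,"wy":0,"wz":0,"tx":0,"ty":0,"tz":9,"gripper":-1},{"wx":0,"wy":0,"wz":0,"tx":0,"ty":0,"tz":9,"gripper":-1}]'
python3 -m creep '[{"wx":0,"wy":0,"wz":0,"tx":0,"ty":0,"tz":0,"gripper":-1},{"wx":0,"wy":0,"wz":0,"tx":0,"ty":0,"tz":0,"gripper":-1},{"wx":0,"wy":0,"wz":0,"tx":0,"ty":0,"tz":0,"gripper":-1}]'
```

```text
time_s: 7.85
tool_pos: [0.4651, 0.2218, 0.019]
tool_rot: [180.0, 0.1, -1.5]
force: [-0.5, 0.1, 0.3]
grip_width: 0.0076
grasp_force: 20.0
time_s: 8.27
tool_pos: [0.4661, 0.2222, 0.0115]
tool_rot: [180.0, -0.0, -1.5]
force: [0.0, 0.3, -0.6]
grip_width: 0.0074
grasp_force: 20.0
time_s: 8.52
tool_pos: [0.4661, 0.2221, 0.0117]
tool_rot: [180.0, -0.0, -1.5]
force: [-0.0, -0.4, -1.0]
grip_width: 0.0076
grasp_force: 20.0
```

```bash
python3 -m creep '[{"wx":0,"wy":0,"wz":0,"tx":0,"ty":0,"tz":0,"gripper":-0.36},{"wx":0,"wy":0,"wz":0,"tx":0,"ty":0,"tz":0,"gripper":-0.36},{"wx":0,"wy":0,"wz":0,"tx":0,"ty":0,"tz":0,"gripper":-0.36},{"wx":0,"wy":0,"wz":0,"tx":0,"ty":0,"tz":0,"gripper":-0.36},{"wx":0,"wy":0,"wz":0,"tx":0,"ty":0,"tz":0,"gripper":-0.36}]'
python3 -m creep '[{"wx":0,"wy":0,"wz":0,"tx":0,"ty":0,"tz":-10,"gripper":-0.36},{"wx":0,"wy":0,"wz":0,"tx":0,"ty":0,"tz":-25,"gripper":-0.36},{"wx":0,"wy":0,"wz":0,"tx":0,"ty":0,"tz":-45,"gripper":-0.36},{"wx":0,"wy":0,"wz":0,"tx":0,"ty":0,"tz":-65,"gripper":-0.36},{"wx":0,"wy":0,"wz":0,"tx":0,"ty":0,"tz":-80,"gripper":-0.36}]' >/dev/null
python3 -m creep '[{"wx":0,"wy":0,"wz":0,"tx":8,"ty":38,"tz":0,"gripper":0},{"wx":0,"wy":0,"wz":0,"tx":15,"ty":76,"tz":0,"gripper":0},{"wx":0,"wy":0,"wz":0,"tx":23,"ty":114,"tz":0,"gripper":0},{"wx":0,"wy":0,"wz":0,"tx":30,"ty":152,"tz":0,"gripper":0},{"wx":0,"wy":0,"wz":0,"tx":38,"ty":190,"tz":0,"gripper":0}]' >/dev/null
python3 -m creep '[{"wx":0,"wy":0,"wz":1,"tx":8,"ty":38,"tz":0,"gripper":0},{"wx":0,"wy":0,"wz":2,"tx":16,"ty":80,"tz":0,"gripper":0},{"wx":0,"wy":0,"wz":3,"tx":25,"ty":120,"tz":0,"gripper":0},{"wx":0,"wy":0,"wz":4,"tx":33,"ty":160,"tz":0,"gripper":0},{"wx":0,"wy":0,"wz":4,"tx":40,"ty":195,"tz":0,"gripper":0}]' >/dev/null
python3 -m creep '[{"wx":0,"wy":0,"wz":0,"tx":0,"ty":14,"tz":10,"gripper":0},{"wx":0,"wy":0,"wz":0,"tx":0,"ty":14,"tz":20,"gripper":0},{"wx":0,"wy":0,"wz":0,"tx":0,"ty":14,"tz":30,"gripper":0},{"wx":0,"wy":0,"wz":0,"tx":0,"ty":14,"tz":40,"gripper":0},{"wx":0,"wy":0,"wz":0,"tx":0,"ty":14,"tz":40,"gripper":0}]'
python3 -c "
from h import *
go(.5335,-.179,.003,-5.3)
im,d,i=snap('top'); a=cv2.resize(im[180:275,225:275],None,fx=6,fy=6,interpolation=2)
im,d,i=snap('scene'); b=cv2.resize(im[180:275,280:360],None,fx=6,fy=6)
cv2.imwrite('pics/pick_in.png',np.hstack([a,b])[:,:,::-1])"
```

```text
time_s: 8.93
tool_pos: [0.466, 0.2222, 0.0115]
tool_rot: [180.0, -0.0, -1.5]
force: [-0.1, 0.4, -0.2]
grip_width: 0.0261
grasp_force: 0.0
time_s: 10.6
tool_pos: [0.5308, -0.1756, 0.049]
tool_rot: [-179.9, 0.3, -5.3]
force: [-1.5, -0.2, -0.6]
grip_width: 0.0434
grasp_force: 0.0
t 10.6 at [ 0.5308 -0.1756  0.049 ] [-179.88    0.25   -5.32] w 0.0434 F [-1.5 -0.2 -0.6] q [ 35.  18. -22. 106.   8.  58. -86.]
tx 3.0 ty 3.1 tz 46.0 wz -0.0
```

View pics/pick_in.png

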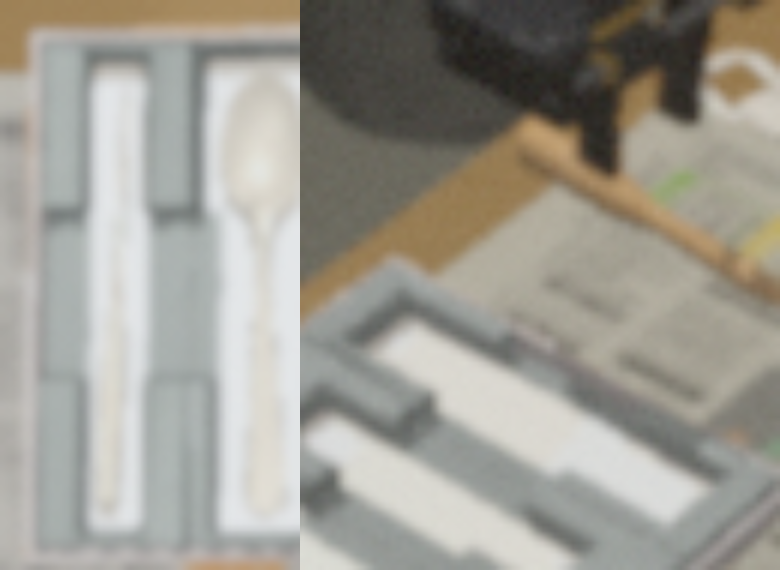

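The pick lies in its pocket, from thick end (110,512) to tip near (125,80). The open fingers hang either side of the brush's thick part.

```bash
python3 -m creep '[{"wx":0,"wy":0,"wz":0,"tx":1,"ty":0,"tz":10,"gripper":0},{"wx":0,"wy":0,"wz":0,"tx":1,"ty":0,"tz":22,"gripper":0},{"wx":0,"wy":0,"wz":0,"tx":1,"ty":0,"tz":34,"gripper":0},{"wx":0,"wy":0,"wz":0,"tx":1,"ty":0,"tz":42,"gripper":0},{"wx":0,"wy":0,"wz":0,"tx":1,"ty":0,"tz":47,"gripper":0}]' >/dev/null
python3 -m creep '[{"wx":0,"wy":0,"wz":0,"tx":0,"ty":0,"tz":0,"gripper":0},{"wx":0,"wy":0,"wz":0,"tx":0,"ty":0,"tz":0,"gripper":0},{"wx":0,"wy":0,"wz":0,"tx":0,"ty":0,"tz":0,"gripper":0},{"wx":0,"wy":0,"wz":0,"tx":0,"ty":0,"tz":0,"gripper":0},{"wx":0,"wy":0,"wz":0,"tx":0,"ty":0,"tz":0,"gripper":0}]' 
python3 -m creep '[{"wx":0,"wy":0,"wz":0,"tx":0,"ty":0,"tz":0,"gripper":-1},{"wx":0,"wy":0,"wz":0,"tx":0,"ty":0,"tz":0,"gripper":-1},{"wx":0,"wy":0,"wz":0,"tx":0,"ty":0,"tz":0,"gripper":-1},{"wx":0,"wy":0,"wz":0,"tx":0,"ty":0,"tz":0,"gripper":-1},{"wx":0,"wy":0,"wz":0,"tx":0,"ty":0,"tz":0,"gripper":-1}]' 20 >/dev/null
python3 -m creep '[{"wx":0,"wy":0,"wz":0,"tx":0,"ty":0,"tz":0,"gripper":-1},{"wx":0,"wy":0,"wz":0,"tx":0,"ty":0,"tz":0,"gripper":-1},{"wx":0,"wy":0,"wz":0,"tx":0,"ty":0,"tz":0,"gripper":-1},{"wx":0,"wy":0,"wz":0,"tx":0,"ty":0,"tz":0,"gripper":-1}]'
python3 -m creep '[{"wx":0,"wy":0,"wz":0,"tx":0,"ty":0,"tz":-10,"gripper":-1},{"wx":0,"wy":0,"wz":0,"tx":0,"ty":0,"tz":-25,"gripper":-1},{"wx":0,"wy":0,"wz":0,"tx":0,"ty":0,"tz":-40,"gripper":-1},{"wx":0,"wy":0,"wz":0,"tx":0,"ty":0,"tz":-50,"gripper":-1},{"wx":0,"wy":0,"wz":0,"tx":0,"ty":0,"tz":-50,"gripper":-1}]' 
python3 -c "
from h import *
go(.490,-.035,.055,-1.3)
im,d,i=snap('scene'); crop(im,280,400,130,235,5,'pics/lift_brush.png')"
```

```text
time_s: 11.53
tool_pos: [0.534, -0.179, 0.0051]
tool_rot: [180.0, -0.1, -5.5]
force: [-0.0, -0.4, -1.0]
grip_width: 0.0435
grasp_force: 0.0
time_s: 12.28
tool_pos: [0.5335, -0.1788, 0.0046]
tool_rot: [180.0, -0.0, -5.5]
force: [-0.3, -0.0, 0.3]
grip_width: 0.0192
grasp_force: 20.0
time_s: 12.7
tool_pos: [0.5354, -0.1794, 0.0574]
tool_rot: [179.9, -0.3, -5.5]
force: [0.4, -0.3, -0.5]
grip_width: 0.019
grasp_force: 20.0
t 12.7 at [ 0.5354 -0.1794  0.0574] [179.92  -0.27  -5.52] w 0.019 F [ 0.4 -0.3 -0.5] q [ 35.  17. -22. 106.   8.  58. -86.]
tx -59.1 ty -139.4 tz 2.4 wz -4.2
```

View pics/lift_brush.png

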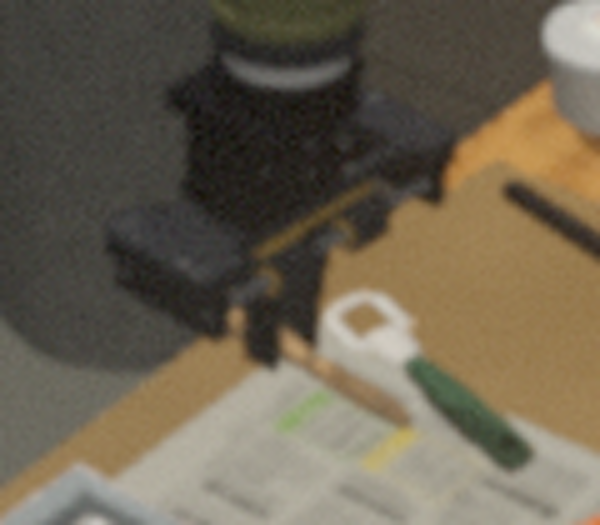

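```bash
python3 -m creep '[{"wx":0,"wy":0,"wz":-1,"tx":-10,"ty":-25,"tz":0,"gripper":-1},{"wx":0,"wy":0,"wz":-2,"tx":-22,"ty":-55,"tz":0,"gripper":-1},{"wx":0,"wy":0,"wz":-3,"tx":-36,"ty":-88,"tz":0,"gripper":-1},{"wx":0,"wy":0,"wz":-4,"tx":-48,"ty":-116,"tz":0,"gripper":-1},{"wx":0,"wy":0,"wz":-4,"tx":-57,"ty":-139,"tz":0,"gripper":-1}]' >/dev/null
python3 -m creep '[{"wx":0,"wy":0,"wz":0,"tx":0,"ty":0,"tz":0,"gripper":-1},{"wx":0,"wy":0,"wz":0,"tx":0,"ty":0,"tz":0,"gripper":-1},{"wx":0,"wy":0,"wz":0,"tx":0,"ty":0,"tz":0,"gripper":-1},{"wx":0,"wy":0,"wz":0,"tx":0,"ty":0,"tz":5,"gripper":-1},{"wx":0,"wy":0,"wz":0,"tx":0,"ty":0,"tz":10,"gripper":-1}]' >/dev/null
python3 -m creep '[{"wx":0,"wy":0,"wz":0,"tx":0,"ty":0,"tz":0,"gripper":-1},{"wx":0,"wy":0,"wz":0,"tx":0,"ty":0,"tz":0,"gripper":-1},{"wx":0,"wy":0,"wz":0,"tx":0,"ty":0,"tz":0,"gripper":-1},{"wx":0,"wy":0,"wz":0,"tx":0,"ty":0,"tz":0,"gripper":-1},{"wx":0,"wy":0,"wz":0,"tx":0,"ty":0,"tz":0,"gripper":-1}]'
python3 -c "
from h import *
go(.490,-.035,.0135,-1.3)
im,d,i=snap('scene'); im2=snap('top')[0]
cv2.imwrite('pics/over_bp.png',np.hstack([cv2.resize(im2[175:280,310:370],None,fx=5,fy=5),cv2.resize(im[200:305,270:370],None,fx=5,fy=5)])[:,:,::-1])"
```

```text
time_s: 14.0
tool_pos: [0.4902, -0.0351, 0.0447]
tool_rot: [180.0, -0.0, -1.5]
force: [0.6, -0.4, -0.7]
grip_width: 0.0187
grasp_force: 20.0
t 14.0 at [ 0.4902 -0.0351  0.0447] [ 1.7999e+02 -1.0000e-02 -1.5200e+00] w 0.0187 F [ 0.6 -0.4 -0.7] q [ 27.  11. -28. 116.   6.  55. -96.]
tx -0.3 ty -0.1 tz 31.2 wz -0.2
```

View pics/over_bp.png

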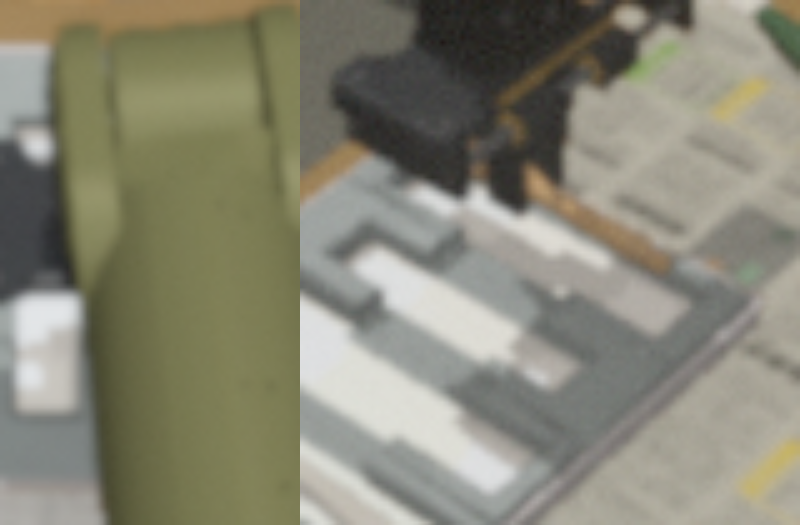

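```bash
python3 -m creep '[{"wx":0,"wy":0,"wz":0,"tx":0,"ty":0,"tz":7,"gripper":-1},{"wx":0,"wy":0,"wz":0,"tx":0,"ty":0,"tz":14,"gripper":-1},{"wx":0,"wy":0,"wz":0,"tx":0,"ty":0,"tz":21,"gripper":-1},{"wx":0,"wy":0,"wz":0,"tx":0,"ty":0,"tz":26,"gripper":-1},{"wx":0,"wy":0,"wz":0,"tx":0,"ty":0,"tz":29,"gripper":-1}]'
python3 -m creep '[{"wx":0,"wy":0,"wz":0,"tx":0,"ty":0,"tz":1,"gripper":-1},{"wx":0,"wy":0,"wz":0,"tx":0,"ty":0,"tz":2,"gripper":-1},{"wx":0,"wy":0,"wz":0,"tx":0,"ty":0,"tz":2,"gripper":-1},{"wx":0,"wy":0,"wz":0,"tx":0,"ty":0,"tz":2,"gripper":-1}]'
```

```text
time_s: 14.52
tool_pos: [0.4892, -0.0349, 0.0142]
tool_rot: [-180.0, 0.1, -1.5]
force: [0.1, 0.4, -0.4]
grip_width: 0.0187
grasp_force: 20.0
time_s: 14.85
tool_pos: [0.4903, -0.035, 0.0137]
tool_rot: [180.0, -0.0, -1.5]
force: [-0.1, -0.0, -0.4]
grip_width: 0.0189
grasp_force: 20.0
```

```bash
python3 -m creep '[{"wx":0,"wy":0,"wz":0,"tx":0,"ty":0,"tz":0,"gripper":-0.1},{"wx":0,"wy":0,"wz":0,"tx":0,"ty":0,"tz":0,"gripper":-0.1},{"wx":0,"wy":0,"wz":0,"tx":0,"ty":0,"tz":0,"gripper":-0.1},{"wx":0,"wy":0,"wz":0,"tx":0,"ty":0,"tz":0,"gripper":-0.1},{"wx":0,"wy":0,"wz":0,"tx":0,"ty":0,"tz":0,"gripper":-0.1}]' >/dev/null
python3 -m creep '[{"wx":0,"wy":0,"wz":0,"tx":0,"ty":0,"tz":-10,"gripper":-0.1},{"wx":0,"wy":0,"wz":0,"tx":0,"ty":0,"tz":-25,"gripper":-0.1},{"wx":0,"wy":0,"wz":0,"tx":0,"ty":0,"tz":-45,"gripper":-0.1},{"wx":0,"wy":0,"wz":0,"tx":0,"ty":0,"tz":-65,"gripper":-0.1},{"wx":0,"wy":0,"wz":0,"tx":0,"ty":0,"tz":-80,"gripper":-0.1}]' >/dev/null
python3 -m creep '[{"wx":0,"wy":0,"wz":0,"tx":2,"ty":35,"tz":0,"gripper":-0.1},{"wx":0,"wy":0,"wz":0,"tx":5,"ty":75,"tz":0,"gripper":-0.1},{"wx":0,"wy":0,"wz":0,"tx":7,"ty":115,"tz":0,"gripper":-0.1},{"wx":0,"wy":0,"wz":0,"tx":10,"ty":155,"tz":0,"gripper":-0.1},{"wx":0,"wy":0,"wz":0,"tx":12,"ty":195,"tz":0,"gripper":-0.1}]' >/dev/null
python3 -m creep '[{"wx":0,"wy":0,"wz":3,"tx":2,"ty":40,"tz":0,"gripper":-0.1},{"wx":0,"wy":0,"wz":6,"tx":5,"ty":80,"tz":0,"gripper":-0.1},{"wx":0,"wy":0,"wz":9,"tx":7,"ty":120,"tz":0,"gripper":-0.1},{"wx":0,"wy":0,"wz":12,"tx":10,"ty":160,"tz":0,"gripper":-0.1},{"wx":0,"wy":0,"wz":13.5,"tx":12.5,"ty":195,"tz":0,"gripper":-0.1}]' >/dev/null
python3 -m creep '[{"wx":0,"wy":0,"wz":0,"tx":-3,"ty":12,"tz":10,"gripper":-0.1},{"wx":0,"wy":0,"wz":0,"tx":-3,"ty":12,"tz":20,"gripper":-0.1},{"wx":0,"wy":0,"wz":0,"tx":-3,"ty":12,"tz":30,"gripper":-0.1},{"wx":0,"wy":0,"wz":0,"tx":-3,"ty":12,"tz":40,"gripper":-0.1},{"wx":0,"wy":0,"wz":0,"tx":-3,"ty":12,"tz":40,"gripper":-0.1}]'
python3 -m creep '[{"wx":0,"wy":0,"wz":0,"tx":0,"ty":0,"tz":0,"gripper":-0.1},{"wx":0,"wy":0,"wz":0,"tx":0,"ty":0,"tz":0,"gripper":-0.1},{"wx":0,"wy":0,"wz":0,"tx":0,"ty":0,"tz":0,"gripper":-0.1},{"wx":0,"wy":0,"wz":0,"tx":0,"ty":0,"tz":0,"gripper":-0.1},{"wx":0,"wy":0,"wz":0,"tx":0,"ty":0,"tz":0,"gripper":-0.1}]' >/dev/null
python3 -c "
from h import *
go(.504,-.438,.004,-15)
im,d,i=snap('scene'); im2=snap('top')[0]
cv2.imwrite('pics/brush_in.png',np.hstack([cv2.resize(im2[175:280,300:365],None,fx=5,fy=5,interpolation=2),cv2.resize(im[130:235,350:440],None,fx=5,fy=5)])[:,:,::-1])"
```

```text
time_s: 16.93
tool_pos: [0.4979, -0.4322, 0.0506]
tool_rot: [-179.8, 0.2, -14.8]
force: [-0.5, -0.2, -0.8]
grip_width: 0.0393
grasp_force: 0.0
t 17.35 at [ 0.4987 -0.4364  0.0542] [ 1.7997e+02 -6.0000e-02 -1.5000e+01] w 0.0392 F [ 0.1  0.1 -0.5] q [ 48.  27. -11.  91.   6.  62. -70.]
tx 5.6 ty 0.2 tz 50.2 wz -0.0
```

View pics/brush_in.png

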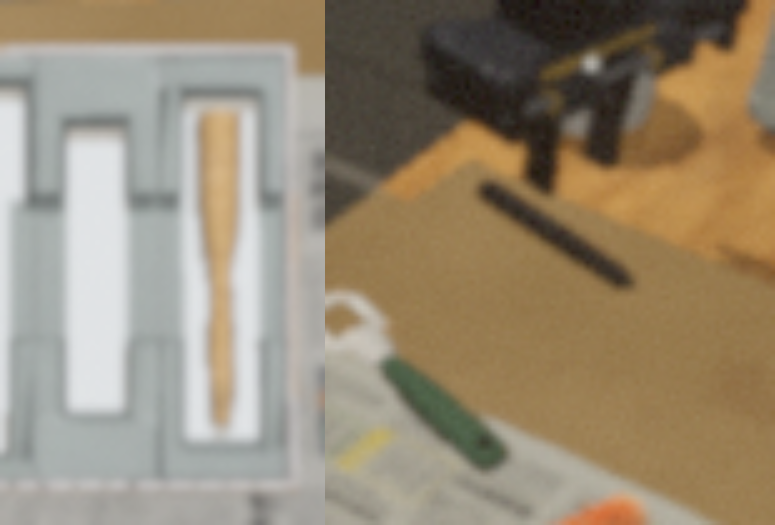

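The brush lies in its pocket, spanning (218,110)-(220,425). The next grip needs a shift of about 5 mm along the marker. One picture is left, so I'll go on by readings.

```bash
python3 -m creep '[{"wx":0,"wy":0,"wz":0,"tx":5.5,"ty":0,"tz":10,"gripper":-0.1},{"wx":0,"wy":0,"wz":0,"tx":5.5,"ty":0,"tz":22,"gripper":-0.1},{"wx":0,"wy":0,"wz":0,"tx":5.5,"ty":0,"tz":34,"gripper":-0.1},{"wx":0,"wy":0,"wz":0,"tx":5.5,"ty":0,"tz":44,"gripper":-0.1},{"wx":0,"wy":0,"wz":0,"tx":5.5,"ty":0,"tz":49,"gripper":-0.1}]' >/dev/null
python3 -m creep '[{"wx":0,"wy":0,"wz":0,"tx":0,"ty":0,"tz":0,"gripper":-0.1},{"wx":0,"wy":0,"wz":0,"tx":0,"ty":0,"tz":0,"gripper":-0.1},{"wx":0,"wy":0,"wz":0,"tx":0,"ty":0,"tz":0,"gripper":-0.1},{"wx":0,"wy":0,"wz":0,"tx":0,"ty":0,"tz":0,"gripper":-0.1},{"wx":0,"wy":0,"wz":0,"tx":0,"ty":0,"tz":0,"gripper":-0.1}]' 
python3 -m creep '[{"wx":0,"wy":0,"wz":0,"tx":0,"ty":0,"tz":0,"gripper":-1},{"wx":0,"wy":0,"wz":0,"tx":0,"ty":0,"tz":0,"gripper":-1},{"wx":0,"wy":0,"wz":0,"tx":0,"ty":0,"tz":0,"gripper":-1},{"wx":0,"wy":0,"wz":0,"tx":0,"ty":0,"tz":0,"gripper":-1},{"wx":0,"wy":0,"wz":0,"tx":0,"ty":0,"tz":0,"gripper":-1}]' 20 >/dev/null
python3 -m creep '[{"wx":0,"wy":0,"wz":0,"tx":0,"ty":0,"tz":0,"gripper":-1},{"wx":0,"wy":0,"wz":0,"tx":0,"ty":0,"tz":0,"gripper":-1},{"wx":0,"wy":0,"wz":0,"tx":0,"ty":0,"tz":0,"gripper":-1},{"wx":0,"wy":0,"wz":0,"tx":0,"ty":0,"tz":0,"gripper":-1}]'
python3 -m creep '[{"wx":0,"wy":0,"wz":0,"tx":0,"ty":0,"tz":-10,"gripper":-1},{"wx":0,"wy":0,"wz":0,"tx":0,"ty":0,"tz":-30,"gripper":-1},{"wx":0,"wy":0,"wz":0,"tx":0,"ty":0,"tz":-55,"gripper":-1},{"wx":0,"wy":0,"wz":0,"tx":0,"ty":0,"tz":-75,"gripper":-1},{"wx":0,"wy":0,"wz":0,"tx":0,"ty":0,"tz":-80,"gripper":-1}]' 
python3 -c "
from h import *
snap('scene')
print([(np.round(r['point'],3),round(r['confidence'],2)) for r in nets.place_of('marker_mid','scene')])
snap('top')
print([(np.round(r['point'],3),round(r['confidence'],2)) for r in nets.place_of('marker_mid','top')])
go(.481,.029,.085,-1.3)"
```

```text
time_s: 18.28
tool_pos: [0.504, -0.4381, 0.0054]
tool_rot: [180.0, -0.1, -15.0]
force: [0.2, -0.1, 0.9]
grip_width: 0.0393
grasp_force: 0.0
time_s: 19.03
tool_pos: [0.5036, -0.4378, 0.0046]
tool_rot: [180.0, -0.0, -15.0]
force: [-0.2, 0.1, 0.8]
grip_width: 0.0149
grasp_force: 20.0
time_s: 19.45
tool_pos: [0.5058, -0.4393, 0.0895]
tool_rot: [179.8, -0.4, -15.0]
force: [0.5, -0.7, 0.6]
grip_width: 0.0151
grasp_force: 20.0
[(array([ 0.507, -0.437,  0.096]), 0.65)]
[(array([ 0.507, -0.437,  0.093]), 0.41)]
t 19.65 at [ 0.5029 -0.4372  0.0835] [-1.7997e+02  9.0000e-02 -1.5010e+01] w 0.0152 F [-0.  -0.2 -0.2] q [ 48.  26. -12.  89.   6.  65. -70.]
tx -141.9 ty -444.7 tz -1.5 wz -13.7
```

```bash
python3 -m creep '[{"wx":0,"wy":0,"wz":-2,"tx":-6,"ty":-20,"tz":0,"gripper":-1},{"wx":0,"wy":0,"wz":-5,"tx":-14,"ty":-50,"tz":0,"gripper":-1},{"wx":0,"wy":0,"wz":-8,"tx":-22,"ty":-80,"tz":0,"gripper":-1},{"wx":0,"wy":0,"wz":-11,"tx":-31,"ty":-110,"tz":0,"gripper":-1},{"wx":0,"wy":0,"wz":-13.5,"tx":-40,"ty":-140,"tz":0,"gripper":-1}]' >/dev/null
python3 -m creep '[{"wx":0,"wy":0,"wz":0,"tx":-3,"ty":-32,"tz":0,"gripper":-1},{"wx":0,"wy":0,"wz":0,"tx":-6,"ty":-64,"tz":0,"gripper":-1},{"wx":0,"wy":0,"wz":0,"tx":-9,"ty":-96,"tz":0,"gripper":-1},{"wx":0,"wy":0,"wz":0,"tx":-12,"ty":-128,"tz":0,"gripper":-1},{"wx":0,"wy":0,"wz":0,"tx":-15,"ty":-160,"tz":0,"gripper":-1}]' >/dev/null
python3 -m creep '[{"wx":0,"wy":0,"wz":0,"tx":-3,"ty":-35,"tz":0,"gripper":-1},{"wx":0,"wy":0,"wz":0,"tx":-7,"ty":-70,"tz":0,"gripper":-1},{"wx":0,"wy":0,"wz":0,"tx":-10,"ty":-105,"tz":0,"gripper":-1},{"wx":0,"wy":0,"wz":0,"tx":-13,"ty":-138,"tz":0,"gripper":-1},{"wx":0,"wy":0,"wz":0,"tx":-15,"ty":-160,"tz":0,"gripper":-1}]' >/dev/null
python3 -m creep '[{"wx":0,"wy":0,"wz":0,"tx":0,"ty":0,"tz":8,"gripper":-1},{"wx":0,"wy":0,"wz":0,"tx":0,"ty":0,"tz":16,"gripper":-1},{"wx":0,"wy":0,"wz":0,"tx":0,"ty":0,"tz":24,"gripper":-1},{"wx":0,"wy":0,"wz":0,"tx":0,"ty":0,"tz":32,"gripper":-1},{"wx":0,"wy":0,"wz":0,"tx":0,"ty":0,"tz":40,"gripper":-1}]' >/dev/null
python3 -m creep '[{"wx":0,"wy":0,"wz":0,"tx":0,"ty":0,"tz":0,"gripper":-1},{"wx":0,"wy":0,"wz":0,"tx":0,"ty":0,"tz":0,"gripper":-1},{"wx":0,"wy":0,"wz":0,"tx":0,"ty":0,"tz":0,"gripper":-1},{"wx":0,"wy":0,"wz":0,"tx":0,"ty":0,"tz":0,"gripper":-1},{"wx":0,"wy":0,"wz":0,"tx":0,"ty":0,"tz":0,"gripper":-1}]' >/dev/null
python3 -c "
from h import *
snap('scene')
print([(np.round(r['point'],3),round(r['confidence'],2)) for r in nets.place_of('marker_mid','scene')])
snap('top')
print([(np.round(r['point'],3),round(r['confidence'],2)) for r in nets.place_of('marker_mid','top')])
go(.480,.029,.0135,-1.3)"
```

```text
[(array([0.481, 0.032, 0.051]), 0.68)]
[]
t 21.93 at [0.4799 0.0285 0.0448] [ 1.7999e+02 -3.0000e-02 -1.5100e+00] w 0.015 F [ 0.5  0.3 -1.5] q [  23.   10.  -31.  117.    6.   55. -103.]
tx 0.1 ty -0.5 tz 31.3 wz -0.2
```

```bash
python3 -m creep '[{"wx":0,"wy":0,"wz":0,"tx":0,"ty":0,"tz":7,"gripper":-1},{"wx":0,"wy":0,"wz":0,"tx":0,"ty":0,"tz":14,"gripper":-1},{"wx":0,"wy":0,"wz":0,"tx":0,"ty":0,"tz":21,"gripper":-1},{"wx":0,"wy":0,"wz":0,"tx":0,"ty":0,"tz":26,"gripper":-1},{"wx":0,"wy":0,"wz":0,"tx":0,"ty":0,"tz":29,"gripper":-1}]'
python3 -m creep '[{"wx":0,"wy":0,"wz":0,"tx":0,"ty":0,"tz":1,"gripper":-1},{"wx":0,"wy":0,"wz":0,"tx":0,"ty":0,"tz":2,"gripper":-1},{"wx":0,"wy":0,"wz":0,"tx":0,"ty":0,"tz":2,"gripper":-1},{"wx":0,"wy":0,"wz":0,"tx":0,"ty":0,"tz":2,"gripper":-1}]'
```

```text
time_s: 22.35
tool_pos: [0.4788, 0.0286, 0.0142]
tool_rot: [-180.0, 0.1, -1.5]
force: [-0.1, 0.3, -0.2]
grip_width: 0.0151
grasp_force: 20.0
time_s: 22.68
tool_pos: [0.4799, 0.0285, 0.0137]
tool_rot: [180.0, -0.0, -1.5]
force: [-0.0, -0.7, 0.2]
grip_width: 0.015
grasp_force: 20.0
```

```bash
python3 -m creep '[{"wx":0,"wy":0,"wz":0,"tx":0,"ty":0,"tz":0,"gripper":-0.18},{"wx":0,"wy":0,"wz":0,"tx":0,"ty":0,"tz":0,"gripper":-0.18},{"wx":0,"wy":0,"wz":0,"tx":0,"ty":0,"tz":0,"gripper":-0.18},{"wx":0,"wy":0,"wz":0,"tx":0,"ty":0,"tz":0,"gripper":-0.18},{"wx":0,"wy":0,"wz":0,"tx":0,"ty":0,"tz":0,"gripper":-0.18}]' >/dev/null
python3 -m creep '[{"wx":0,"wy":0,"wz":0,"tx":0,"ty":0,"tz":-10,"gripper":-0.18},{"wx":0,"wy":0,"wz":0,"tx":0,"ty":0,"tz":-25,"gripper":-0.18},{"wx":0,"wy":0,"wz":0,"tx":0,"ty":0,"tz":-45,"gripper":-0.18},{"wx":0,"wy":0,"wz":0,"tx":0,"ty":0,"tz":-65,"gripper":-0.18},{"wx":0,"wy":0,"wz":0,"tx":0,"ty":0,"tz":-80,"gripper":-0.18}]' >/dev/null
python3 -m creep '[{"wx":0,"wy":0,"wz":0,"tx":0,"ty":30,"tz":0,"gripper":0.06},{"wx":0,"wy":0,"wz":0,"tx":0,"ty":60,"tz":0,"gripper":0.06},{"wx":0,"wy":0,"wz":0,"tx":0,"ty":90,"tz":0,"gripper":0.06},{"wx":0,"wy":0,"wz":0,"tx":0,"ty":120,"tz":0,"gripper":0.06},{"wx":0,"wy":0,"wz":0,"tx":0,"ty":150,"tz":0,"gripper":0.06}]' >/dev/null
python3 -m creep '[{"wx":0,"wy":0,"wz":4,"tx":2,"ty":30,"tz":0,"gripper":0.06},{"wx":0,"wy":0,"wz":8,"tx":4,"ty":60,"tz":0,"gripper":0.06},{"wx":0,"wy":0,"wz":12,"tx":6,"ty":90,"tz":0,"gripper":0.06},{"wx":0,"wy":0,"wz":15,"tx":8,"ty":120,"tz":0,"gripper":0.06},{"wx":0,"wy":0,"wz":17,"tx":10,"ty":140,"tz":0,"gripper":0.06}]' >/dev/null
python3 -m creep '[{"wx":0,"wy":0,"wz":0,"tx":0,"ty":0,"tz":10,"gripper":0.06},{"wx":0,"wy":0,"wz":0,"tx":0,"ty":0,"tz":20,"gripper":0.06},{"wx":0,"wy":0,"wz":0,"tx":0,"ty":0,"tz":30,"gripper":0.06},{"wx":0,"wy":0,"wz":0,"tx":0,"ty":0,"tz":40,"gripper":0.06},{"wx":0,"wy":0,"wz":0,"tx":0,"ty":0,"tz":40,"gripper":0.06}]' >/dev/null
python3 -m creep '[{"wx":0,"wy":0,"wz":0,"tx":0,"ty":0,"tz":0,"gripper":0.06},{"wx":0,"wy":0,"wz":0,"tx":0,"ty":0,"tz":0,"gripper":0.06},{"wx":0,"wy":0,"wz":0,"tx":0,"ty":0,"tz":0,"gripper":0.06},{"wx":0,"wy":0,"wz":0,"tx":0,"ty":0,"tz":0,"gripper":0.06}]'
python3 -c "
from h import *
for c in ('scene','top'):
    snap(c)
    for q in ('marker_mid','opener'): print(q,[(np.round(r['point'],3),round(r['confidence'],2)) for r in nets.place_of(q,c)])
go(.483,-.262,.004,-18.5)"
```

```text
time_s: 25.1
tool_pos: [0.4825, -0.2617, 0.0542]
tool_rot: [180.0, -0.1, -18.5]
force: [-0.3, -0.3, 0.4]
grip_width: 0.0459
grasp_force: 0.0
marker_mid [(array([0.48 , 0.03 , 0.017]), 0.81)]
opener [(array([ 0.493, -0.267,  0.   ]), 0.64), (array([ 0.482, -0.035, -0.   ]), 0.26)]
marker_mid [(array([0.482, 0.03 , 0.017]), 0.69)]
opener [(array([ 0.493, -0.266,  0.002]), 0.7)]
t 25.4 at [ 0.4821 -0.2617  0.0537] [ 1.7999e+02 -2.0000e-02 -1.8520e+01] w 0.046 F [0.1 0.1 0.4] q [ 40.  15. -16. 108.   5.  57. -87.]
tx 1.0 ty -0.0 tz 49.7 wz -0.0
```

Marker z of 0.017 matches lying in the pocket (0.0085 floor + 0.008). Next I'll grip the opener.

```bash
python3 -m creep '[{"wx":0,"wy":0,"wz":0,"tx":1,"ty":0,"tz":10,"gripper":0.06},{"wx":0,"wy":0,"wz":0,"tx":1,"ty":0,"tz":22,"gripper":0.06},{"wx":0,"wy":0,"wz":0,"tx":1,"ty":0,"tz":34,"gripper":0.06},{"wx":0,"wy":0,"wz":0,"tx":1,"ty":0,"tz":44,"gripper":0.06},{"wx":0,"wy":0,"wz":0,"tx":1,"ty":0,"tz":49,"gripper":0.06}]' >/dev/null
python3 -m creep '[{"wx":0,"wy":0,"wz":0,"tx":0,"ty":0,"tz":0,"gripper":0.06},{"wx":0,"wy":0,"wz":0,"tx":0,"ty":0,"tz":0,"gripper":0.06},{"wx":0,"wy":0,"wz":0,"tx":0,"ty":0,"tz":0,"gripper":0.06},{"wx":0,"wy":0,"wz":0,"tx":0,"ty":0,"tz":0,"gripper":0.06},{"wx":0,"wy":0,"wz":0,"tx":0,"ty":0,"tz":0,"gripper":0.06}]' 
python3 -m creep '[{"wx":0,"wy":0,"wz":0,"tx":0,"ty":0,"tz":0,"gripper":-1},{"wx":0,"wy":0,"wz":0,"tx":0,"ty":0,"tz":0,"gripper":-1},{"wx":0,"wy":0,"wz":0,"tx":0,"ty":0,"tz":0,"gripper":-1},{"wx":0,"wy":0,"wz":0,"tx":0,"ty":0,"tz":0,"gripper":-1},{"wx":0,"wy":0,"wz":0,"tx":0,"ty":0,"tz":0,"gripper":-1}]' 30 >/dev/null
python3 -m creep '[{"wx":0,"wy":0,"wz":0,"tx":0,"ty":0,"tz":0,"gripper":-1},{"wx":0,"wy":0,"wz":0,"tx":0,"ty":0,"tz":0,"gripper":-1},{"wx":0,"wy":0,"wz":0,"tx":0,"ty":0,"tz":0,"gripper":-1},{"wx":0,"wy":0,"wz":0,"tx":0,"ty":0,"tz":0,"gripper":-1}]'
python3 -m creep '[{"wx":0,"wy":0,"wz":0,"tx":0,"ty":0,"tz":-10,"gripper":-1},{"wx":0,"wy":0,"wz":0,"tx":0,"ty":0,"tz":-30,"gripper":-1},{"wx":0,"wy":0,"wz":0,"tx":0,"ty":0,"tz":-55,"gripper":-1},{"wx":0,"wy":0,"wz":0,"tx":0,"ty":0,"tz":-75,"gripper":-1},{"wx":0,"wy":0,"wz":0,"tx":0,"ty":0,"tz":-80,"gripper":-1}]' 
python3 -c "
from h import *
for c in ('scene','top'):
    snap(c)
    for q in ('opener',): print(q,[(np.round(r['point'],3),round(r['confidence'],2)) for r in nets.place_of(q,c)])
go(.4705,.0937,.085,-1.4)"
```

```text
time_s: 26.23
tool_pos: [0.4835, -0.2622, 0.0052]
tool_rot: [180.0, -0.1, -18.5]
force: [-0.7, -0.5, -0.3]
grip_width: 0.046
grasp_force: 0.0
time_s: 26.98
tool_pos: [0.483, -0.2619, 0.0046]
tool_rot: [180.0, -0.0, -18.5]
force: [0.2, -0.0, -0.0]
grip_width: 0.0206
grasp_force: 30.0
time_s: 27.4
tool_pos: [0.4852, -0.2631, 0.0887]
tool_rot: [179.9, -0.4, -18.5]
force: [0.6, -0.7, -0.2]
grip_width: 0.0211
grasp_force: 30.0
opener [(array([ 0.479, -0.033,  0.001]), 0.57), (array([ 0.494, -0.267,  0.084]), 0.47)]
opener []
t 27.6 at [ 0.4822 -0.2617  0.0837] [-1.800e+02  9.000e-02 -1.852e+01] w 0.0206 F [-0.1 -0.2 -0.5] q [ 40.  13. -16. 106.   4.  61. -86.]
tx -124.0 ty -333.3 tz -1.3 wz -17.1
```

```bash
python3 -m creep '[{"wx":0,"wy":0,"wz":-3,"tx":-7,"ty":-20,"tz":0,"gripper":-1},{"wx":0,"wy":0,"wz":-7,"tx":-16,"ty":-46,"tz":0,"gripper":-1},{"wx":0,"wy":0,"wz":-11,"tx":-25,"ty":-73,"tz":0,"gripper":-1},{"wx":0,"wy":0,"wz":-14,"tx":-35,"ty":-102,"tz":0,"gripper":-1},{"wx":0,"wy":0,"wz":-17,"tx":-45,"ty":-130,"tz":0,"gripper":-1}]' >/dev/null
python3 -m creep '[{"wx":0,"wy":0,"wz":0,"tx":-2,"ty":-24,"tz":0,"gripper":-1},{"wx":0,"wy":0,"wz":0,"tx":-4,"ty":-46,"tz":0,"gripper":-1},{"wx":0,"wy":0,"wz":0,"tx":-5,"ty":-68,"tz":0,"gripper":-1},{"wx":0,"wy":0,"wz":0,"tx":-7,"ty":-88,"tz":0,"gripper":-1},{"wx":0,"wy":0,"wz":0,"tx":-8,"ty":-109,"tz":0,"gripper":-1}]' >/dev/null
python3 -m creep '[{"wx":0,"wy":0,"wz":0,"tx":-2,"ty":-24,"tz":0,"gripper":-1},{"wx":0,"wy":0,"wz":0,"tx":-4,"ty":-50,"tz":0,"gripper":-1},{"wx":0,"wy":0,"wz":0,"tx":-6,"ty":-75,"tz":0,"gripper":-1},{"wx":0,"wy":0,"wz":0,"tx":-8,"ty":-95,"tz":0,"gripper":-1},{"wx":0,"wy":0,"wz":0,"tx":-9,"ty":-109,"tz":0,"gripper":-1}]' >/dev/null
python3 -m creep '[{"wx":0,"wy":0,"wz":0,"tx":0,"ty":0,"tz":8,"gripper":-1},{"wx":0,"wy":0,"wz":0,"tx":0,"ty":0,"tz":16,"gripper":-1},{"wx":0,"wy":0,"wz":0,"tx":0,"ty":0,"tz":24,"gripper":-1},{"wx":0,"wy":0,"wz":0,"tx":0,"ty":0,"tz":32,"gripper":-1},{"wx":0,"wy":0,"wz":0,"tx":0,"ty":0,"tz":40,"gripper":-1}]' >/dev/null
python3 -m creep '[{"wx":0,"wy":0,"wz":0,"tx":0,"ty":0,"tz":0,"gripper":-1},{"wx":0,"wy":0,"wz":0,"tx":0,"ty":0,"tz":0,"gripper":-1},{"wx":0,"wy":0,"wz":0,"tx":0,"ty":0,"tz":0,"gripper":-1},{"wx":0,"wy":0,"wz":0,"tx":0,"ty":0,"tz":0,"gripper":-1},{"wx":0,"wy":0,"wz":0,"tx":0,"ty":0,"tz":0,"gripper":-1}]' >/dev/null
python3 -c "
from h import *
for c in ('scene','top'):
    im,d,i=snap(c)
    print([(np.round(r['point'],3),round(r['confidence'],2)) for r in nets.place_of('opener',c)])
    h=cv2.cvtColor(im,cv2.COLOR_RGB2HSV).astype(int); m=(h[...,0]>60)&(h[...,0]<85)&(h[...,1]>100)
    n,l,s,ce=cv2.connectedComponentsWithStats(m.astype('uint8'))
    for k in range(1,n):
        if s[k,4]>40: print(c,s[k],world(i,*ce[k],.053)[0].round(3))
go(.4705,.0937,.0135,-1.4)"
```

```text
[(array([0.48 , 0.089, 0.041]), 0.83)]
[]
t 29.88 at [0.4706 0.094  0.0448] [ 1.7999e+02 -3.0000e-02 -1.5100e+00] w 0.0203 F [ 0.4  0.4 -0.7] q [  18.   10.  -34.  117.    7.   55. -112.]
tx -0.0 ty 0.3 tz 31.3 wz -0.1
```

```bash
python3 -m creep '[{"wx":0,"wy":0,"wz":0,"tx":0,"ty":0,"tz":5,"gripper":-1},{"wx":0,"wy":0,"wz":0,"tx":0,"ty":0,"tz":10,"gripper":-1},{"wx":0,"wy":0,"wz":0,"tx":0,"ty":0,"tz":15,"gripper":-1},{"wx":0,"wy":0,"wz":0,"tx":0,"ty":0,"tz":20,"gripper":-1},{"wx":0,"wy":0,"wz":0,"tx":0,"ty":0,"tz":24,"gripper":-1}]'
python3 -m creep '[{"wx":0,"wy":0,"wz":0,"tx":0,"ty":0,"tz":3,"gripper":-1},{"wx":0,"wy":0,"wz":0,"tx":0,"ty":0,"tz":5,"gripper":-1},{"wx":0,"wy":0,"wz":0,"tx":0,"ty":0,"tz":7,"gripper":-1},{"wx":0,"wy":0,"wz":0,"tx":0,"ty":0,"tz":7,"gripper":-1},{"wx":0,"wy":0,"wz":0,"tx":0,"ty":0,"tz":7,"gripper":-1}]'
```

```text
time_s: 30.3
tool_pos: [0.4699, 0.0939, 0.0196]
tool_rot: [180.0, 0.1, -1.5]
force: [1.0, -0.2, -0.7]
grip_width: 0.0205
grasp_force: 30.0
time_s: 30.72
tool_pos: [0.4704, 0.094, 0.0135]
tool_rot: [180.0, -0.0, -1.5]
force: [0.1, 0.2, -0.6]
grip_width: 0.0205
grasp_force: 30.0
```

```bash
python3 -m creep '[{"wx":0,"wy":0,"wz":0,"tx":0,"ty":0,"tz":0,"gripper":-0.05},{"wx":0,"wy":0,"wz":0,"tx":0,"ty":0,"tz":0,"gripper":-0.05},{"wx":0,"wy":0,"wz":0,"tx":0,"ty":0,"tz":0,"gripper":-0.05},{"wx":0,"wy":0,"wz":0,"tx":0,"ty":0,"tz":0,"gripper":-0.05},{"wx":0,"wy":0,"wz":0,"tx":0,"ty":0,"tz":0,"gripper":-0.05}]'
python3 -m creep '[{"wx":0,"wy":0,"wz":0,"tx":0,"ty":0,"tz":-10,"gripper":-0.05},{"wx":0,"wy":0,"wz":0,"tx":0,"ty":0,"tz":-25,"gripper":-0.05},{"wx":0,"wy":0,"wz":0,"tx":0,"ty":0,"tz":-50,"gripper":-0.05},{"wx":0,"wy":0,"wz":0,"tx":0,"ty":0,"tz":-80,"gripper":-0.05},{"wx":0,"wy":0,"wz":0,"tx":0,"ty":0,"tz":-110,"gripper":-0.05}]' >/dev/null
python3 -m creep '[{"wx":0,"wy":0,"wz":0,"tx":0,"ty":35,"tz":0,"gripper":-0.05},{"wx":0,"wy":0,"wz":0,"tx":0,"ty":70,"tz":0,"gripper":-0.05},{"wx":0,"wy":0,"wz":0,"tx":0,"ty":105,"tz":0,"gripper":-0.05},{"wx":0,"wy":0,"wz":0,"tx":0,"ty":140,"tz":0,"gripper":-0.05},{"wx":0,"wy":0,"wz":0,"tx":0,"ty":175,"tz":0,"gripper":-0.05}]' >/dev/null
python3 -m creep '[{"wx":0,"wy":0,"wz":0,"tx":0,"ty":35,"tz":0,"gripper":-0.05},{"wx":0,"wy":0,"wz":0,"tx":0,"ty":70,"tz":0,"gripper":-0.05},{"wx":0,"wy":0,"wz":0,"tx":0,"ty":105,"tz":0,"gripper":-0.05},{"wx":0,"wy":0,"wz":0,"tx":0,"ty":140,"tz":0,"gripper":-0.05},{"wx":0,"wy":0,"wz":0,"tx":0,"ty":160,"tz":0,"gripper":-0.05}]' >/dev/null
python3 -m creep '[{"wx":0,"wy":0,"wz":0,"tx":0,"ty":0,"tz":0,"gripper":-0.05},{"wx":0,"wy":0,"wz":0,"tx":0,"ty":0,"tz":0,"gripper":-0.05},{"wx":0,"wy":0,"wz":0,"tx":0,"ty":0,"tz":0,"gripper":-0.05},{"wx":0,"wy":0,"wz":0,"tx":0,"ty":0,"tz":0,"gripper":-0.05},{"wx":0,"wy":0,"wz":0,"tx":0,"ty":0,"tz":0,"gripper":-0.05}]'
python3 -c "
from h import *
im2=snap('top')[0]
for q in ('opener','marker_mid','brush_mid','pick_mid','spoon_in_tray'): print(q,[(np.round(r['point'],3),round(r['confidence'],2)) for r in nets.place_of(q,'top')])
im,d,i=snap('scene')
for q in ('opener','marker_mid','brush_mid','pick_mid'): print(q,[(np.round(r['point'],3),round(r['confidence'],2)) for r in nets.place_of(q,'scene')])
a=cv2.resize(im2[180:275,225:365],(420,570),interpolation=2); b=cv2.resize(im[220:345,200:365],(380,570),interpolation=2)
cv2.imwrite('pics/final.png',np.hstack([a,b])[:,:,::-1])"
```

```text
time_s: 31.13
tool_pos: [0.4705, 0.094, 0.0137]
tool_rot: [180.0, -0.0, -1.5]
force: [-0.0, 1.1, -0.0]
grip_width: 0.0398
grasp_force: 0.0
time_s: 32.8
tool_pos: [0.4619, -0.2393, 0.1238]
tool_rot: [-180.0, -0.0, -1.4]
force: [0.9, -0.2, 0.1]
grip_width: 0.0409
grasp_force: 0.0
opener [(array([0.48 , 0.091, 0.01 ]), 0.77)]
marker_mid [(array([0.482, 0.03 , 0.018]), 0.83)]
brush_mid [(array([ 0.482, -0.035,  0.023]), 0.68)]
pick_mid [(array([0.487, 0.218, 0.012]), 0.54)]
spoon_in_tray [(array([0.488, 0.155, 0.005]), 0.95)]
opener [(array([0.48 , 0.091, 0.011]), 0.8)]
marker_mid [(array([0.481, 0.029, 0.018]), 0.69)]
brush_mid [(array([ 0.477, -0.033,  0.018]), 0.93)]
pick_mid [(array([0.489, 0.218, 0.012]), 0.59)]
```

View pics/final.png

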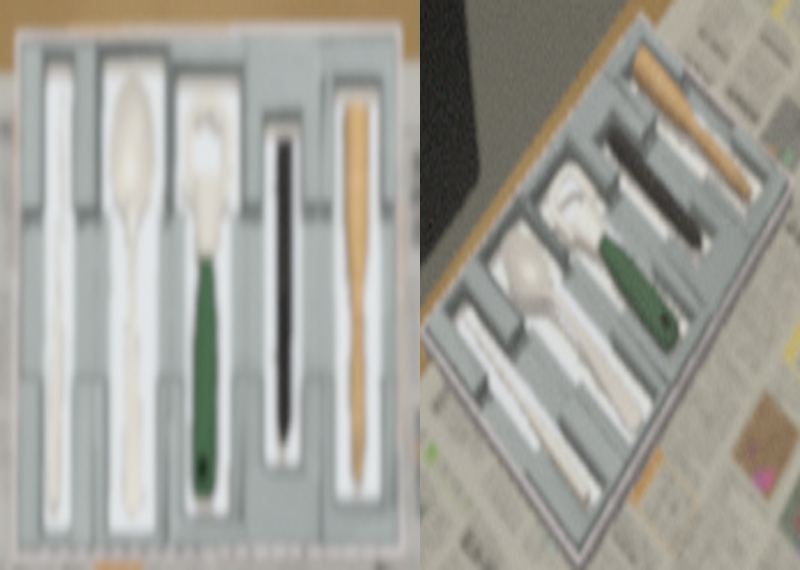

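The final picture shows all four tools flat inside their own pockets: pick at x≈58, opener at 205 with its head up, marker at 283 and brush at 357. The spoon hasn't moved (130), and the heights match the pocket floors.

```bash
python3 -c "
from cell import env
print(env.sign_off())"
```

```text
the job is handed in; nothing more can be done
None
```

The pick, brush, marker and opener each lie flat in their own pockets, placed in that order; both spoons were left where they were, and the job was handed in at about 33 s.

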